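# Back the vial carousel up one notch

### The arm

A 6-joint arm with a two-finger parallel gripper is mounted at the origin on the work surface. World frame = base frame: x ahead of the robot, y to its left, z up, the work surface at z = 0. Lengths are in mm, angles in rad, forces in N, time in s.
With the tool pointing down it reaches from about 400 to 925 mm from the base axis. Payload 12.5 kg.
Tool frame: the origin (TCP) lies on the centre line of the jaws, within the pads' length; the fingertips stand 14 mm ahead of it and the grasp point (between the pads) lies 5 mm behind it; z points along the fingers, x is the direction in which the jaws open and shut, and the axes are right-handed (so a half turn about z gives the same grasp; the last joint's range is limited). The gripper opens to 95 mm and grips with 3 to 60 N. Pads are 20 mm wide; open, the fingers measure 119 mm over their backs; the gripper's body (75 mm by 180 mm) begins 59 mm behind the grasp point.
Start: joints at [1.226, 0.491, 1.559, -0, 1.092, -0.106], TCP at [147.817, 607.285, 228.661] pointing down, gripper open.
Joint ranges: [-3.1, 3.1], [-0.84, 2.19], [0.05, 2.79], [-1.13, 4.28], [0.06, 2.93], [-2.69, 2.69]. Speed limits (rad/s): [2.22, 2.22, 2.79, 3.14, 3.14, 3.14].

### API

Orientations are given as [roll, pitch, yaw] about the fixed x, y, z axes, in that order (R = Rz(yaw) Ry(pitch) Rx(roll)).
In Python, from cell import state, read_camera, job_done gives the robot as it stands.
- The arm moves only by the shell command python3 -m handwheel 'ROWS'. ROWS is JSON, a list of rows, each an object of numbers: "hand": the finger opening in m, from 0 to 0.0951; "x", "y", "z": the shift along the world's x, y, z in m; "spin": the turn about the world's z in units of 5 degrees (1.0 is 5 degrees). In form: [{"hand": .., "x": .., "y": .., "z": .., "spin": ..}, ...]. A call has 1 to 20 rows; each row is the pose to reach, as a shift and turn from the pose commanded when the call began; what a row does not reach only later rows make up. A row lasts 1/12 s, in which the tool goes at most 41.7 mm and 7.16 degrees, less where a joint would pass 70% of its speed; a pose out of reach is approached as far as the arm can. A call with a gripper value outside its range is refused whole. The fingers move at their own pace and stop on an object; the grip force is fixed at half the most. Time passes only in rows, so rows that repeat a pose let the fingers close. It gives the time, the measured TCP pose, the force and the opening at its end, in the units of the state.
- state(): the state, without advancing time (a new reading comes with each control period).
- read_camera(name): name is "side" or "top" or "wrist"; returns a dict with "img" (384x512x3 uint8, red, green, blue), "fx", "fy", "cx", "cy" (pixels), "D" ([k1, k2, p1, p2, k3] as OpenCV has them; the pictures are not rectified), "T" (4x4, takes a point from camera to world coordinates). Camera axes: x right, y down, z forward; pixel columns grow to the right and rows downward; lengths in mm; the calibration is good to about 2 mm. A picture is of the moment at which its call begins. There is no depth.
- job_done(): hands the job in, once; it reports no verdict.
The state is a dict: "t": time; "joints": joint angles; "qvel": joint speeds; "tau": joint torques, N m; "eef_pos": TCP position; "tcp_rot": TCP orientation; "ft_force": force on the tool from outside, world axes, zero at the start; "moment": the same for the moment, N m; "opening": opening from 0.0 (shut) to 1.0 (fully open).
Only numpy, scipy, OpenCV 4.12 (cv2) and the standard library are available. Lean on these libraries where they do the work, as an engineer would, in place of code of your own. Each camera call takes 0.05 s, during which the arm holds its last target. There are 200 camera calls.

### The job

The vial carousel has been fed one station too far. With a fingertip lift the ratchet pawl clear of the notches by its thumb tab, push the wheel backward (clockwise from above) by one notch using one of its upright pegs, then press the pawl fully down into that notch. Push gently throughout, pick nothing up, and leave the loose vials and other things around it where they are.

Things in the scene. Friction and masses are not known exactly. Their poses are not given: they have to be found in the camera images.
- carousel: the indexing carousel, bolted down; its place and yaw differ from run to run. Origin: centre of the underside of its white base plate (270 mm along its x, 300 mm along its y, 14 mm thick), on the bench; the wheel's upright axis passes through it. Own z up; the pawl stands over the wheel's rim on its -x side.
- wheel (a joint): turn of the wheel, rad: positive = forward (anticlockwise from above), negative = backward. Starts at 0.06 to 0.22. At 0 an upright tooth face just touches the pawl's nose; the nose fits down in the starting notch from 0 to 0.27 and in the notch one back from -0.628 to -0.358 (middle -0.49). Light friction, about 2 N at the pegs; it stays where it is left and has no detent but the pawl.
- wheel_top (a point): centre of the flat top of the wheel, 40 mm above the bench: a grey drum 220 mm across. Five capped vials are clamped in it, 42 mm from the axis, 18 mm tall above its top; a hub 36 mm across, 12 mm tall is in the middle.
- tooth (a point): top of one of the ten equal ratchet teeth on the wheel's rim (turns with it): aluminium wedges 95 to 109 mm from the axis, 14 mm tall, crest 54 mm above the bench, every 36 degrees (0.628 rad). Each has an upright face at its clockwise end and a ramp falling anticlockwise over 15 degrees; the flat 21 degrees from ramp foot to the next upright face is the notch.
- pawl (a joint): swing of the steel ratchet pawl, rad: 0 = fully down, nose in a notch; grows as the nose rises; hard stop at 1.3. The nose clears the teeth above about 0.25. The hinge is stiff: the pawl stays at whatever angle it is left (about 2 N at the tab moves it, 1.5 N down on the nose lowers it). Down, it stops the wheel from going backward.
- pawl_pivot (a point): centre of the pawl's hinge, 62 mm above the bench, 104 mm from the wheel axis to the carousel's -x and 70 mm to its +y; hinge line along the carousel's x, carried by an aluminium post 74 mm tall on the outer (-x) side. The pawl is a bar 12 mm wide, 9 mm thick, running 70 mm from the hinge to the carousel's -y, level when down (its top 66.5 mm above the bench).
- pawl_tab (a point): middle of the top edge of the pawl's thumb tab: a plate 22 mm wide (along the carousel's x), 5 mm thick, standing up 46 mm from the bar next to the hinge, leaning a little to the nose side; 108 mm above the bench with the pawl down. Pushing the tab from its nose side towards the hinge (the carousel's +y) swings the nose up.
- pawl_nose (a point): top of the pawl's nose, middle of a block 10 mm long and 12 mm wide at the bar's end, 65 mm from the hinge; 66 mm above the bench with the pawl down. The block reaches 24 mm below this point. Pushing down here lowers the pawl.
- peg0 (a point): middle of an upright steel finger peg on the wheel, 12 mm across, standing from 40 to 86 mm above the bench, 76 mm from the axis; the point is 63 mm above the bench. It turns with the wheel; the five pegs are 72 degrees apart.
- peg1 (a point): middle of an upright steel finger peg on the wheel, 12 mm across, standing from 40 to 86 mm above the bench, 76 mm from the axis; the point is 63 mm above the bench. It turns with the wheel; the five pegs are 72 degrees apart.
- peg2 (a point): middle of an upright steel finger peg on the wheel, 12 mm across, standing from 40 to 86 mm above the bench, 76 mm from the axis; the point is 63 mm above the bench. It turns with the wheel; the five pegs are 72 degrees apart.
- peg3 (a point): middle of an upright steel finger peg on the wheel, 12 mm across, standing from 40 to 86 mm above the bench, 76 mm from the axis; the point is 63 mm above the bench. It turns with the wheel; the five pegs are 72 degrees apart.
- peg4 (a point): middle of an upright steel finger peg on the wheel, 12 mm across, standing from 40 to 86 mm above the bench, 76 mm from the axis; the point is 63 mm above the bench. It turns with the wheel; the five pegs are 72 degrees apart.
- vial_a: small capped glass vial, 22 mm across, 45 mm tall, loose, standing on the white base plate beside the pawl's nose end; origin at the centre of its underside; leave it alone
- vial_b: small capped glass vial, 22 mm across, 45 mm tall, loose, standing on a far corner of the base plate; origin at the centre of its underside; leave it alone
- vial_c: small capped glass vial, 22 mm across, 45 mm tall, loose, standing on the other far corner of the base plate; origin at the centre of its underside; leave it alone
- stopper: rubber stopper, 22 mm across, 18 mm tall, loose, standing on the base plate near the pawl post; origin at the centre of its underside; leave it alone
- beaker: empty glass beaker, 66 mm across, 85 mm tall, on the bench beside the carousel; origin at the centre of its underside; leave it alone
- reagent: amber reagent bottle, 60 mm across, 130 mm tall, on the bench beside the carousel; origin at the centre of its underside; leave it alone
- spatula: narrow steel lab spatula, 170 mm long, 14 mm wide, lying on the bench to the right; origin at the middle of its length, at the underside; leave it alone
- tipbox: open blue divided box, 85 x 120 x 45 mm, on the bench to the left; origin at the centre of its underside; leave it alone

How it is judged (in metres and radians):
On the way, in this order (a step that is already met when the one before it is completed fails the run):
1. the pawl is lifted clear while the wheel is still in its starting notch (value of joint pawl above 0.25 rad and value of joint wheel above -0.05 rad), for 0.1 s.
2. the wheel is turned back one notch with the pawl still lifted (value of joint pawl above 0.2 rad and value of joint wheel between -0.6483 and -0.3483 rad), for 0.1 s.
3. the pawl is down in the new notch (value of joint pawl below 0.06 rad and value of joint wheel between -0.6483 and -0.3483 rad), for 0.2 s.
At the end, for the whole second after the job is handed in: The wheel is at rest exactly one notch back from where it started (joint between -0.65 and -0.35 rad) and the pawl is down in that notch (joint below 0.06 rad) (all of step 3 and velocity of joint wheel between -0.05 and 0.05 rad/s); the robot touches nothing.
It fails at once if the carousel, its wheel or pawl is pushed hard or pinched (fingers press on it with more than 30 N) (contact force between the fingers and carousel above 30 N).
It fails at once if the wheel is pushed back two notches (value of joint wheel below -0.9766 rad).
It fails at once if a loose thing is shifted or lifted by more than 15 mm, or knocked over (distance of any of vial_a, vial_b, vial_c, stopper, beaker, reagent, spatula, tipbox from where it was at the start of the episode above 0.015 m or angle between any of vial_a, vial_b, vial_c, stopper, beaker, reagent, spatula, tipbox's own z axis and vertical above 0.5 rad).
It also fails if it takes over 67 s, if anything falls off the work surface, if the arm or the gripper's body presses on something with over 40 N, if the wrist force passes 120 N, or if a joint passes its speed limit or range.

## Working session

There is one attempt and no reset: what is moved stays moved. The work goes in short steps, Python scripts to look and compute and a shell command to move; the robot and the scene stay as the last step left them, time stands still between calls to the robot, and variables do not carry over. Pictures are saved under pics/ and viewed, about 8 in all and at most 12, crops included, and the job is handed in when it is done.

```bash
mkdir -p pics; ls
cat > h.py <<'E'
import numpy as np, cv2, pickle
from cell import state, read_camera, job_done
def snap(n,tag):
    c=read_camera(n); cv2.imwrite(f'pics/{tag}.png',c['img'][:,:,::-1]); pickle.dump(c,open(f'pics/{tag}.pkl','wb')); return c
def load(tag): return pickle.load(open(f'pics/{tag}.pkl','rb'))
def K(c): return np.array([[c['fx'],0,c['cx']],[0,c['fy'],c['cy']],[0,0,1.]])
def ray(c,px,z):
    p=cv2.undistortPoints(np.array(px,float).reshape(-1,1,2),K(c),np.array(c['D'],float))[:,0]
    d=np.c_[p,np.ones(len(p))]@np.array(c['T'])[:3,:3].T; o=np.array(c['T'])[:3,3]
    return o+d*((z-o[2])/d[:,2])[:,None]
def proj(c,P):
    T=np.linalg.inv(np.array(c['T'])); r,_=cv2.Rodrigues(T[:3,:3])
    return cv2.projectPoints(np.array(P,float).reshape(-1,1,3),r,T[:3,3],K(c),np.array(c['D'],float))[0][:,0]
E
python3 - <<'E'
from h import *
a=snap('top','top0');b=snap('side','side0')
for c in(a,b): print(np.round(np.array(c['T'])[:3],2).tolist(),c['fx'])
cv2.imwrite('pics/both0.png',cv2.resize(np.vstack([a['img'],b['img']])[:,:,::-1],None,fx=.78,fy=.78))
s=state();print(s['t'],s['eef_pos'],s['tcp_rot'],s['opening'])
E
```

```text
pics
[[0.03, -0.98, 0.18, 350.25], [-1.0, -0.03, -0.01, 4.46], [0.01, -0.18, -0.98, 1386.7]] 455.42635021926645
[[0.91, -0.26, 0.31, 247.05], [-0.4, -0.55, 0.73, -807.67], [-0.02, -0.79, -0.61, 772.51]] 435.11328452856554
0.1 [147.73295436 607.09065751 228.11145221] [-3.14149057e+00  9.61157787e-04  1.33201541e+00] 0.9998412578106909
```

View pics/top0.png

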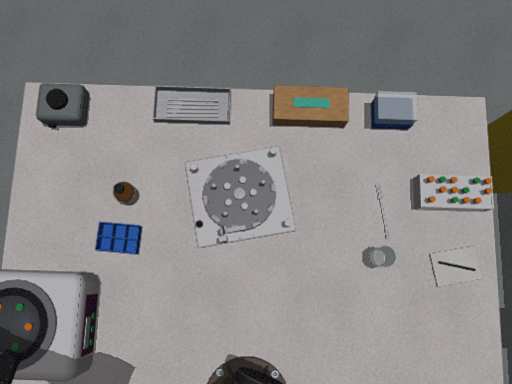

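View pics/side0.png

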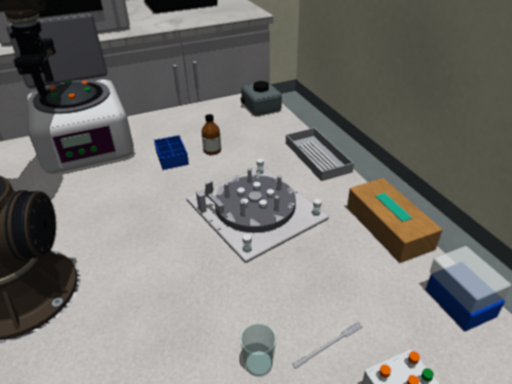

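Run:
```python
from h import *
a=load('top0');b=load('side0')
# white plate corners in top image
im=a['img']; g=im.astype(int)
A=cv2.resize(im[140:255,180:300],(600,575),interpolation=cv2.INTER_CUBIC)
B=cv2.resize(b['img'][150:260,180:335],(775,550),interpolation=cv2.INTER_CUBIC)
cv2.imwrite('pics/cA.png',A[:,:,::-1]);cv2.imwrite('pics/cB.png',B[:,:,::-1])
sub=im[140:255,180:300].min(2)
print(im[190:200:3,205:300:6].min(2).tolist(), im[200,296:310:3].tolist())
```

```text
[[107, 107, 112, 114, 103, 146, 156, 108, 175, 111, 114, 107, 173, 172, 157, 153], [107, 105, 107, 109, 110, 159, 155, 111, 176, 110, 112, 108, 175, 170, 143, 154], [146, 109, 108, 106, 107, 154, 168, 110, 76, 110, 113, 113, 172, 170, 150, 153], [151, 107, 107, 111, 152, 99, 95, 108, 115, 113, 109, 108, 173, 174, 150, 158]] [[167, 160, 159], [166, 161, 159], [166, 159, 160], [164, 158, 158], [169, 162, 162]]
```

View pics/cA.png

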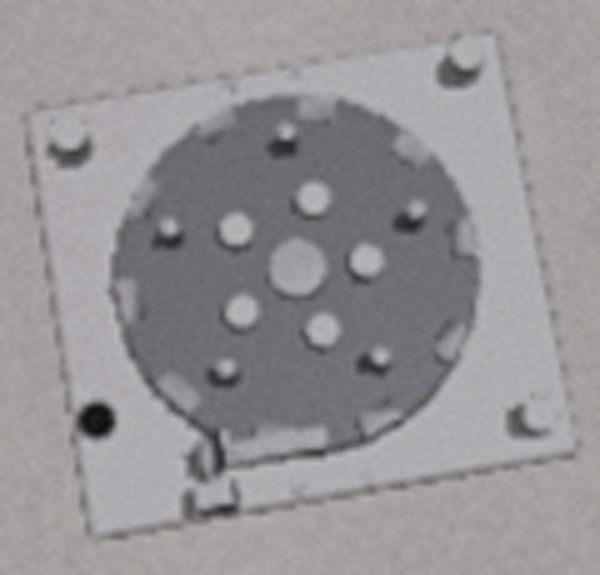

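View pics/cB.png

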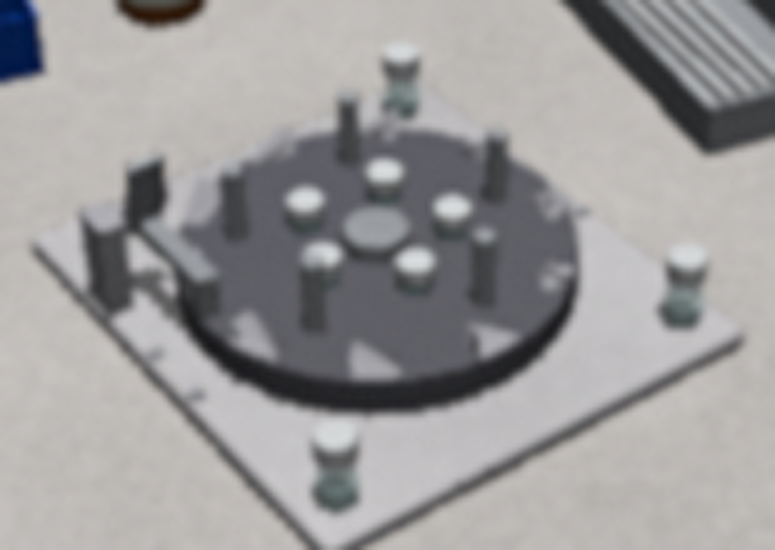

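Run:
```python
from h import *
a=load('top0');b=load('side0')
f=lambda c,o,L,z,s=5:ray(c,(np.array(L)+.5)/s-.5+np.array(o),z)
C=f(a,(180,140),[(25,115),(495,35),(578,452),(98,537)],14)
print('corners',C.round(0)[:,:2].tolist(),'centre',C.mean(0).round(1),[round(np.linalg.norm(C[i]-C[i-1])) for i in range(4)])
e=C[0]+C[3]-C[1]-C[2]; yaw1=np.arctan2(e[1],e[0])-np.pi/2
e=C[0]+C[1]-C[2]-C[3]; yaw2=np.arctan2(e[1],e[0]); print('yaw',yaw1,yaw2)
P=f(a,(180,140),[(287,130),(418,208),(380,354),(226,368),(170,227)],86)[:,:2]
H=f(a,(180,140),[(298,267)],52)[0]
yaw=(yaw1+yaw2)/2
print('pegs',P.round(0).tolist(),'mean',P.mean(0),'hub',H,'r',np.linalg.norm(P-P.mean(0),axis=1).round(1))
o=P.mean(0);ang=np.degrees(np.arctan2(*(P-o).T[::-1])-yaw);print('peg ang carousel',ang.round(1),(ang%72).round(1))
# side view
print('side corner', f(b,(180,150),[(35,245),(742,340)],14).round(0).tolist())
Ps=f(b,(180,150),[(348,98),(497,137),(484,235),(315,260),(233,176)],86)[:,:2];print('side pegs',Ps.round(0).tolist(),Ps.mean(0))
print('side hub',f(b,(180,150),[(377,228)],52).round(1))
c=(o+Ps.mean(0)+C.mean(0)[:2]+H[:2])/4
R=np.array([[np.cos(yaw),-np.sin(yaw)],[np.sin(yaw),np.cos(yaw)]])
W=lambda x,y,z:np.r_[c+R@[x,y],z]
K_={'pivot':W(-104,70,62),'tab':W(-104,60,108),'nose':W(-104,5,66)}
for k,v in K_.items(): print(k,v.round(1),'topcrop',((proj(a,v)[0]-[180,140])*5+2).round(0),'sidecrop',((proj(b,v)[0]-[180,150])*5+2).round(0))
print('c',c)
```

```text
corners [[692.0, 213.0], [753.0, -78.0], [493.0, -133.0], [433.0, 154.0]] centre [592.7  39.   14. ] [265, 297, 265, 293]
yaw 0.20676519424032413 0.21669361580198263
pegs [[670.0, 48.0], [625.0, -30.0], [539.0, -11.0], [528.0, 78.0], [609.0, 114.0]] mean [594.24769138  39.54375169] hub [594.43613624  39.19881044  52.        ] r [75.9 76.6 74.9 76.6 75.6]
peg ang carousel [  -6.   -78.1 -149.9  138.1   66.2] [66.  65.9 66.1 66.1 66.2]
side corner [[434.0, 152.0, 14.0], [751.0, -83.0, 14.0]]
side pegs [[610.0, 114.0], [669.0, 46.0], [626.0, -28.0], [540.0, -10.0], [528.0, 73.0]] [594.72306179  39.1782158 ]
side hub [[595.4  40.6  52. ]]
pivot [477.6  85.8  62. ] topcrop [210. 459.] sidecrop [139. 223.]
tab [479.7  76.  108. ] topcrop [223. 447.] sidecrop [141. 163.]
nose [491.3  22.3  66. ] topcrop [320. 438.] sidecrop [203. 280.]
c [594.02356816  39.22896851]
```

The top crop shows the pegs at crop pixels (287,130), (418,208), (380,354), (226,368) and (170,227). The pawl runs from (210,455) to (320,440), with vial_a at about (535,415) and the stopper at (97,420). The side crop agrees: the tab is at (147,165) and the nose at (205,280). Both views put the axis at (594,39) with yaw 0.212, and the sizes match what was given. I'll shut the fingers and move to above the bar, on the nose side of the tab.

```bash
python3 -m handwheel '[{"hand":0,"x":0,"y":0,"z":0.04,"spin":0},{"hand":0,"x":0,"y":0,"z":0.06,"spin":0},{"hand":0,"x":0.339,"y":-0.565,"z":0.06,"spin":5},{"hand":0,"x":0.339,"y":-0.565,"z":0.06,"spin":5},{"hand":0,"x":0.339,"y":-0.565,"z":0.06,"spin":5},{"hand":0,"x":0.339,"y":-0.565,"z":0.06,"spin":5},{"hand":0,"x":0.339,"y":-0.565,"z":0.06,"spin":5},{"hand":0,"x":0.339,"y":-0.565,"z":0.06,"spin":5},{"hand":0,"x":0.339,"y":-0.565,"z":0.06,"spin":5},{"hand":0,"x":0.339,"y":-0.565,"z":0.06,"spin":5},{"hand":0,"x":0.339,"y":-0.565,"z":0.06,"spin":5},{"hand":0,"x":0.339,"y":-0.565,"z":0.06,"spin":5},{"hand":0,"x":0.339,"y":-0.565,"z":0.06,"spin":5},{"hand":0,"x":0.339,"y":-0.565,"z":0.06,"spin":5},{"hand":0,"x":0.339,"y":-0.565,"z":0.06,"spin":5},{"hand":0,"x":0.339,"y":-0.565,"z":0.06,"spin":5},{"hand":0,"x":0.339,"y":-0.565,"z":0.06,"spin":5},{"hand":0,"x":0.339,"y":-0.565,"z":0.06,"spin":5},{"hand":0,"x":0.339,"y":-0.565,"z":0.06,"spin":5}]'
```

```text
t: 1.68
eef_pos: [489.3, 37.8, 288.2]
tcp_rot: [3.142, 0.001, 1.764]
ft_force: [-0.0, 0.5, -0.0]
opening: 0.002
```

```bash
python3 -m handwheel '[{"hand":0,"x":0,"y":0,"z":-0.04,"spin":0},{"hand":0,"x":0,"y":0,"z":-0.08,"spin":0},{"hand":0,"x":0,"y":0,"z":-0.12,"spin":0},{"hand":0,"x":0,"y":0,"z":-0.15,"spin":0},{"hand":0,"x":0,"y":0,"z":-0.17,"spin":0},{"hand":0,"x":0,"y":0,"z":-0.183,"spin":0},{"hand":0,"x":0,"y":0,"z":-0.183,"spin":0},{"hand":0,"x":0,"y":0,"z":-0.183,"spin":0}]'
python3 - <<'E'
from h import *
w=snap('wrist','w1')['img'];b=snap('side','s1')['img'][150:260,180:335]
cv2.imwrite('pics/v1.png',np.hstack([cv2.resize(w,(400,300)),cv2.resize(b,(400,300),interpolation=cv2.INTER_CUBIC)])[:,:,::-1])
E
```

```text
t: 2.35
eef_pos: [486.6, 42.5, 105.4]
tcp_rot: [-3.14, -0.0, 1.768]
ft_force: [0.4, -0.0, -0.2]
opening: 0.006
```

View pics/v1.png

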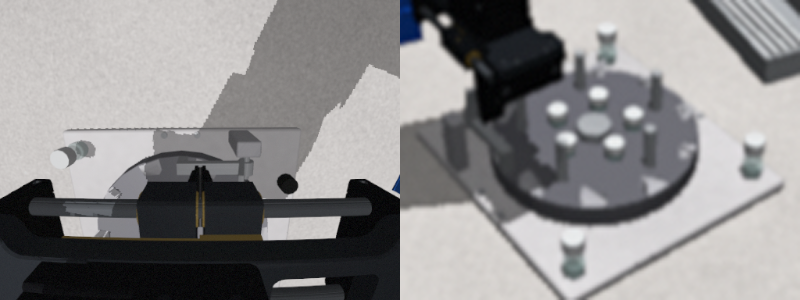

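The wrist view shows the closed fingers above the bar, with the tab to their right at (245,140). Both views look clear, so I'll push towards the carousel's +y.

```bash
python3 -m handwheel '[{"hand":0,"x":-0.001,"y":0.005,"z":0,"spin":0},{"hand":0,"x":-0.002,"y":0.010,"z":0,"spin":0},{"hand":0,"x":-0.003,"y":0.014,"z":0,"spin":0},{"hand":0,"x":-0.0036,"y":0.017,"z":0,"spin":0},{"hand":0,"x":-0.004,"y":0.019,"z":0,"spin":0},{"hand":0,"x":-0.0045,"y":0.021,"z":0,"spin":0},{"hand":0,"x":-0.005,"y":0.023,"z":0,"spin":0},{"hand":0,"x":-0.0053,"y":0.025,"z":0,"spin":0}]'; python3 -m handwheel '[{"hand":0,"x":-0.0004,"y":0.002,"z":0,"spin":0},{"hand":0,"x":-0.0008,"y":0.004,"z":0,"spin":0},{"hand":0,"x":-0.0013,"y":0.006,"z":0,"spin":0}]'; python3 -m handwheel '[{"hand":0,"x":-0.0004,"y":0.002,"z":0,"spin":0},{"hand":0,"x":-0.0008,"y":0.004,"z":0,"spin":0},{"hand":0,"x":-0.0013,"y":0.006,"z":0,"spin":0}]'
```

```text
t: 3.12
eef_pos: [481.6, 67.4, 105.8]
tcp_rot: [3.141, 0.0, 1.768]
ft_force: [-0.5, -2.2, 1.7]
opening: 0.003
t: 3.37
eef_pos: [480.3, 73.4, 105.7]
tcp_rot: [3.141, -0.0, 1.768]
ft_force: [-0.7, -1.6, 1.4]
opening: 0.003
t: 3.62
eef_pos: [478.9, 79.5, 105.6]
tcp_rot: [3.142, -0.0, 1.768]
ft_force: [0.6, -1.6, 2.0]
opening: 0.001
```

```bash
python3 -m handwheel '[{"hand":0,"x":-0.0004,"y":0.002,"z":0,"spin":0},{"hand":0,"x":-0.0008,"y":0.004,"z":0,"spin":0},{"hand":0,"x":-0.0013,"y":0.006,"z":0,"spin":0},{"hand":0,"x":-0.0013,"y":0.006,"z":0,"spin":0}]'
python3 - <<'E'
from h import *
w=snap('wrist','w2')['img'];b=snap('side','s2')['img'][150:260,180:335]
cv2.imwrite('pics/v2.png',np.hstack([cv2.resize(w,(400,300)),cv2.resize(b,(400,300),interpolation=cv2.INTER_CUBIC)])[:,:,::-1])
E
```

```text
t: 3.95
eef_pos: [477.5, 85.6, 105.6]
tcp_rot: [-3.142, -0.0, 1.769]
ft_force: [0.5, -0.7, 0.7]
opening: 0.005
```

View pics/v2.png

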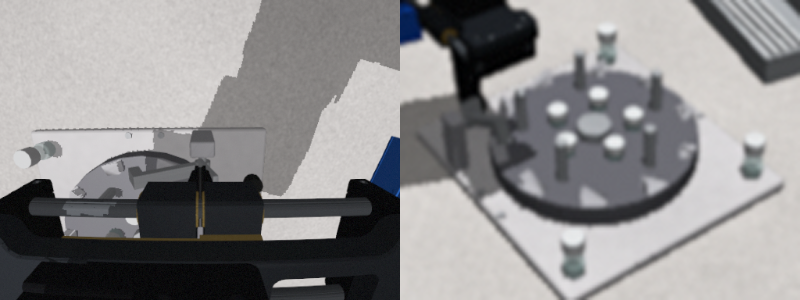

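The pawl nose is now well up, at about (505,95) in the side crop, and the wheel hasn't moved. I'll go straight up and over to behind the far peg at (670,47).

```bash
python3 -m handwheel '[{"hand":0,"x":0,"y":0,"z":0.02,"spin":0},{"hand":0,"x":0,"y":0,"z":0.06,"spin":0},{"hand":0,"x":0,"y":0,"z":0.09,"spin":0},{"hand":0,"x":0.2,"y":-0.01,"z":0.09,"spin":-4.64},{"hand":0,"x":0.2,"y":-0.01,"z":0.09,"spin":-4.64},{"hand":0,"x":0.2,"y":-0.01,"z":0.09,"spin":-4.64},{"hand":0,"x":0.2,"y":-0.01,"z":0.09,"spin":-4.64},{"hand":0,"x":0.2,"y":-0.01,"z":0.09,"spin":-4.64},{"hand":0,"x":0.2,"y":-0.01,"z":0.09,"spin":-4.64},{"hand":0,"x":0.2,"y":-0.01,"z":0.09,"spin":-4.64},{"hand":0,"x":0.2,"y":-0.01,"z":0.05,"spin":-4.64},{"hand":0,"x":0.2,"y":-0.01,"z":0.02,"spin":-4.64},{"hand":0,"x":0.2,"y":-0.01,"z":0,"spin":-4.64},{"hand":0,"x":0.2,"y":-0.01,"z":-0.018,"spin":-4.64},{"hand":0,"x":0.2,"y":-0.01,"z":-0.0276,"spin":-4.64},{"hand":0,"x":0.2,"y":-0.01,"z":-0.0276,"spin":-4.64}]'
python3 - <<'E'
from h import *
w=snap('wrist','w3')['img'];b=snap('side','s3')['img'][150:260,180:335]
cv2.imwrite('pics/v3.png',np.hstack([cv2.resize(w,(400,300)),cv2.resize(b,(400,300),interpolation=cv2.INTER_CUBIC)])[:,:,::-1])
E
```

```text
t: 5.38
eef_pos: [676.0, 75.4, 76.3]
tcp_rot: [-3.138, 0.001, 1.364]
ft_force: [-0.4, 0.3, 0.1]
opening: 0.001
```

View pics/v3.png

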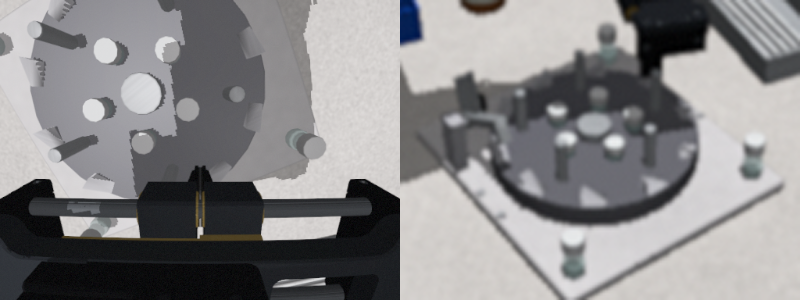

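Run:
```python
from h import *
im=[cv2.resize(load(t)['img'][165:220,180:240],(390,358),interpolation=cv2.INTER_CUBIC) for t in('s2','s3')]
cv2.imwrite('pics/z3.png',np.hstack(im)[:,:,::-1])
c=load('s3');R=np.array([[.9776,-.2104],[.2104,.9776]])
for th in(0,.3,.5,.7,.9):
    y=70-65*np.cos(th)-4*np.sin(th)*-1;z=62-0+65*np.sin(th)+4*np.cos(th)
    print(th,((proj(c,np.r_[[594,39.2]+R@[-104,y],z])[0]-[180,165])*6.5+[393,3]).round(0))
```

```text
0 [655. 267.]
0.3 [646. 224.]
0.5 [636. 193.]
0.7 [623. 162.]
0.9 [608. 132.]
```

View pics/z3.png

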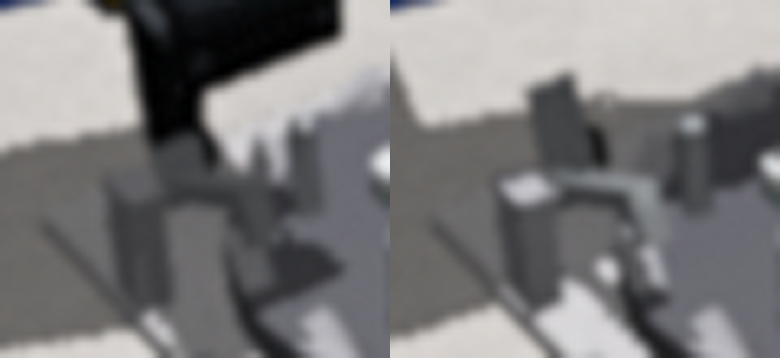

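The zoom puts the nose top at about (645,180), which matches roughly 0.55 rad, so the pawl is clear. I'll push the peg slowly along the chord, first half now.

```bash
python3 -m handwheel '[{"hand":0,"x":-0.0008,"y":-0.004,"z":0,"spin":0},{"hand":0,"x":-0.0013,"y":-0.006,"z":0,"spin":0},{"hand":0,"x":-0.0017,"y":-0.008,"z":0,"spin":0},{"hand":0,"x":-0.002,"y":-0.0095,"z":0,"spin":0},{"hand":0,"x":-0.0023,"y":-0.011,"z":0,"spin":0},{"hand":0,"x":-0.0026,"y":-0.0125,"z":0,"spin":0},{"hand":0,"x":-0.0029,"y":-0.014,"z":0,"spin":0},{"hand":0,"x":-0.0034,"y":-0.016,"z":0,"spin":0},{"hand":0,"x":-0.0038,"y":-0.018,"z":0,"spin":0},{"hand":0,"x":-0.0042,"y":-0.02,"z":0,"spin":0}]'; python3 -m handwheel '[{"hand":0,"x":-0.0004,"y":-0.002,"z":0,"spin":0},{"hand":0,"x":-0.0008,"y":-0.004,"z":0,"spin":0},{"hand":0,"x":-0.0013,"y":-0.006,"z":0,"spin":0},{"hand":0,"x":-0.0017,"y":-0.008,"z":0,"spin":0},{"hand":0,"x":-0.0021,"y":-0.01,"z":0,"spin":0},{"hand":0,"x":-0.0025,"y":-0.012,"z":0,"spin":0},{"hand":0,"x":-0.0029,"y":-0.014,"z":0,"spin":0},{"hand":0,"x":-0.0034,"y":-0.016,"z":0,"spin":0}]'
```

```text
t: 6.32
eef_pos: [673.6, 55.2, 78.2]
tcp_rot: [3.141, -0.0, 1.364]
ft_force: [3.4, 1.8, -0.4]
opening: 0.009
t: 6.98
eef_pos: [669.9, 39.1, 78.0]
tcp_rot: [-3.141, -0.0, 1.363]
ft_force: [2.1, 1.5, 1.3]
opening: 0.008
```

```bash
python3 -m handwheel '[{"hand":0,"x":-0.0004,"y":-0.002,"z":0,"spin":0},{"hand":0,"x":-0.0008,"y":-0.004,"z":0,"spin":0},{"hand":0,"x":-0.0013,"y":-0.006,"z":0,"spin":0},{"hand":0,"x":-0.0017,"y":-0.008,"z":0,"spin":0},{"hand":0,"x":-0.0021,"y":-0.01,"z":0,"spin":0},{"hand":0,"x":-0.0025,"y":-0.012,"z":0,"spin":0},{"hand":0,"x":-0.0029,"y":-0.014,"z":0,"spin":0},{"hand":0,"x":-0.0034,"y":-0.016,"z":0,"spin":0},{"hand":0,"x":-0.0038,"y":-0.018,"z":0,"spin":0},{"hand":0,"x":-0.004,"y":-0.0192,"z":0,"spin":0},{"hand":0,"x":-0.0042,"y":-0.0202,"z":0,"spin":0},{"hand":0,"x":-0.0042,"y":-0.0202,"z":0,"spin":0},{"hand":0,"x":-0.0042,"y":-0.0202,"z":0,"spin":0}]'
python3 -m handwheel '[{"hand":0,"x":0.0008,"y":0.004,"z":0,"spin":0},{"hand":0,"x":0.002,"y":0.01,"z":0,"spin":0},{"hand":0,"x":0.002,"y":0.01,"z":0.03,"spin":0},{"hand":0,"x":0.002,"y":0.01,"z":0.07,"spin":0},{"hand":0,"x":0.002,"y":0.01,"z":0.11,"spin":0},{"hand":0,"x":0.002,"y":0.14,"z":0.11,"spin":0},{"hand":0,"x":0.002,"y":0.14,"z":0.11,"spin":0},{"hand":0,"x":0.002,"y":0.14,"z":0.11,"spin":0},{"hand":0,"x":0.002,"y":0.14,"z":0.11,"spin":0},{"hand":0,"x":0.002,"y":0.14,"z":0.11,"spin":0}]'
python3 - <<'E'
from h import *
a=snap('top','t4')['img'][140:255,180:300];b=snap('side','s4')['img'][150:260,180:335]
cv2.imwrite('pics/v4.png',np.hstack([cv2.resize(a,(400,383),interpolation=cv2.INTER_CUBIC),cv2.resize(b,(400,383),interpolation=cv2.INTER_CUBIC)])[:,:,::-1])
E
```

```text
t: 8.07
eef_pos: [665.9, 18.8, 78.1]
tcp_rot: [3.141, 0.0, 1.363]
ft_force: [-0.4, 0.0, -0.1]
opening: 0.009
t: 8.9
eef_pos: [667.5, 162.2, 188.1]
tcp_rot: [3.141, -0.0, 1.367]
ft_force: [0.2, -0.6, -0.3]
opening: 0.005
```

View pics/v4.png

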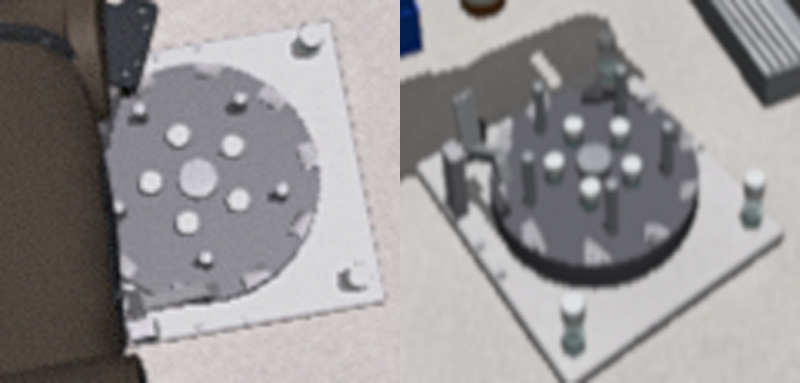

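```bash
python3 - <<'E'
from h import *
a=load('t4')
P=ray(a,(np.array([(240,97),(282,187),(205,256),(138,104)])+.5)*.3-.5+[180,140],86)[:,:2]-[594.2,39.4]
print(np.linalg.norm(P,axis=1).round(1),((np.degrees(np.arctan2(P[:,1],P[:,0]))-12.15)%72).round(1))
E
python3 -m handwheel '[{"hand":0,"x":-0.1796,"y":-0.1336,"z":0,"spin":4.77},{"hand":0,"x":-0.1796,"y":-0.1336,"z":0,"spin":4.77},{"hand":0,"x":-0.1796,"y":-0.1336,"z":0,"spin":4.77},{"hand":0,"x":-0.1796,"y":-0.1336,"z":0,"spin":4.77},{"hand":0,"x":-0.1796,"y":-0.1336,"z":0,"spin":4.77},{"hand":0,"x":-0.1796,"y":-0.1336,"z":0,"spin":4.77},{"hand":0,"x":-0.1796,"y":-0.1336,"z":0,"spin":4.77},{"hand":0,"x":-0.1796,"y":-0.1336,"z":0,"spin":4.77},{"hand":0,"x":-0.1796,"y":-0.1336,"z":-0.03,"spin":4.77},{"hand":0,"x":-0.1796,"y":-0.1336,"z":-0.06,"spin":4.77},{"hand":0,"x":-0.1796,"y":-0.1336,"z":-0.065,"spin":4.77},{"hand":0,"x":-0.1796,"y":-0.1336,"z":-0.065,"spin":4.77}]'
```

```text
[76.  74.9 74.9 79.6] [32.4 32.8 30.9 30.9]
t: 10.0
eef_pos: [488.3, 25.6, 121.7]
tcp_rot: [-3.138, -0.001, 1.78]
ft_force: [-0.1, 0.3, 0.3]
opening: 0.007
```

```bash
python3 -m handwheel '[{"hand":0,"x":0,"y":0,"z":-0.004,"spin":0},{"hand":0,"x":0,"y":0,"z":-0.008,"spin":0},{"hand":0,"x":0,"y":0,"z":-0.012,"spin":0},{"hand":0,"x":0,"y":0,"z":-0.016,"spin":0},{"hand":0,"x":0,"y":0,"z":-0.02,"spin":0},{"hand":0,"x":0,"y":0,"z":-0.0225,"spin":0},{"hand":0,"x":0,"y":0,"z":-0.025,"spin":0}]'; python3 -m handwheel '[{"hand":0,"x":0,"y":0,"z":-0.002,"spin":0},{"hand":0,"x":0,"y":0,"z":-0.004,"spin":0},{"hand":0,"x":0,"y":0,"z":-0.006,"spin":0},{"hand":0,"x":0,"y":0,"z":-0.008,"spin":0}]'; python3 -m handwheel '[{"hand":0,"x":0,"y":0,"z":-0.0015,"spin":0},{"hand":0,"x":0,"y":0,"z":-0.003,"spin":0},{"hand":0,"x":0,"y":0,"z":-0.0045,"spin":0},{"hand":0,"x":0,"y":0,"z":-0.006,"spin":0}]'
```

```text
t: 10.58
eef_pos: [488.2, 25.5, 97.9]
tcp_rot: [3.142, -0.0, 1.78]
ft_force: [-0.4, -0.4, 0.6]
opening: 0.006
t: 10.92
eef_pos: [488.2, 25.5, 89.9]
tcp_rot: [3.142, -0.0, 1.78]
ft_force: [-0.7, 0.5, 0.0]
opening: 0.005
t: 11.25
eef_pos: [488.2, 25.5, 83.9]
tcp_rot: [3.142, -0.0, 1.78]
ft_force: [-0.1, 0.0, 0.1]
opening: 0.002
```

```bash
for i in 1 2 ; do :; done; python3 -m handwheel '[{"hand":0,"x":0,"y":0,"z":-0.001,"spin":0},{"hand":0,"x":0,"y":0,"z":-0.002,"spin":0},{"hand":0,"x":0,"y":0,"z":-0.002,"spin":0}]'
python3 - <<'E'
from h import *
w=snap('wrist','w5')['img'];b=snap('side','s5')['img'][165:220,180:240]
cv2.imwrite('pics/v5.png',np.hstack([cv2.resize(w,(400,300)),cv2.resize(b,(400,366),interpolation=cv2.INTER_CUBIC)[:300]])[:,:,::-1])
E
```

```text
t: 11.5
eef_pos: [488.1, 25.5, 81.9]
tcp_rot: [-3.141, -0.0, 1.78]
ft_force: [0.4, -1.0, -0.2]
opening: 0.008
```

View pics/v5.png

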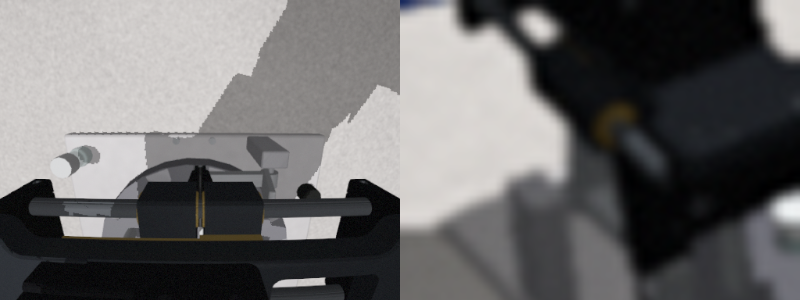

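The wrist view shows the bar level and running under the fingertip, from about (275,172) to (210,172). I'll press on in small steps until the force rises.

```bash
python3 -m handwheel '[{"hand":0,"x":0,"y":0,"z":-0.001,"spin":0},{"hand":0,"x":0,"y":0,"z":-0.001,"spin":0}]';python3 -m handwheel '[{"hand":0,"x":0,"y":0,"z":-0.001,"spin":0},{"hand":0,"x":0,"y":0,"z":-0.001,"spin":0}]'
```

```text
t: 11.77
eef_pos: [488.2, 25.5, 81.0]
tcp_rot: [3.142, -0.0, 1.78]
ft_force: [-0.0, -0.3, 0.3]
opening: 0.005
t: 11.93
eef_pos: [488.3, 25.5, 80.3]
tcp_rot: [3.141, 0.0, 1.78]
ft_force: [-1.7, -0.8, 7.9]
opening: 0.006
```

There's 7.9 N with the tip at 66.3 mm, which is the height expected for a fully seated pawl. One small extra press, then I'll retreat upward and look.

```bash
python3 -m handwheel '[{"hand":0,"x":0,"y":0,"z":-0.0005,"spin":0},{"hand":0,"x":0,"y":0,"z":-0.0005,"spin":0},{"hand":0,"x":0,"y":0,"z":-0.0005,"spin":0}]';python3 -m handwheel '[{"hand":0,"x":0,"y":0,"z":0.01,"spin":0},{"hand":0,"x":0,"y":0,"z":0.05,"spin":0},{"hand":0,"x":0,"y":0,"z":0.09,"spin":0},{"hand":0,"x":0,"y":0,"z":0.12,"spin":0},{"hand":0,"x":-0.03,"y":0.2,"z":0.12,"spin":0},{"hand":0,"x":-0.03,"y":0.2,"z":0.12,"spin":0},{"hand":0,"x":-0.03,"y":0.2,"z":0.12,"spin":0},{"hand":0,"x":-0.03,"y":0.2,"z":0.12,"spin":0},{"hand":0,"x":-0.03,"y":0.2,"z":0.12,"spin":0},{"hand":0,"x":-0.03,"y":0.2,"z":0.12,"spin":0},{"hand":0,"x":-0.03,"y":0.2,"z":0.12,"spin":0}]'
python3 - <<'E'
from h import *
a=snap('top','t6')['img'][140:255,180:300];b=snap('side','s6')['img'][150:260,180:335]
cv2.imwrite('pics/v6.png',np.hstack([cv2.resize(a,(400,383),interpolation=cv2.INTER_CUBIC),cv2.resize(b,(400,284),interpolation=cv2.INTER_CUBIC)[[*range(284)]+[0]*99]])[:,:,::-1])
E
```

```text
t: 12.18
eef_pos: [488.3, 25.5, 80.2]
tcp_rot: [3.141, 0.0, 1.78]
ft_force: [-2.6, -0.6, 10.0]
opening: 0.011
t: 13.1
eef_pos: [457.6, 226.9, 199.8]
tcp_rot: [3.142, -0.0, 1.783]
ft_force: [0.0, -0.4, -0.6]
opening: 0.003
```

View pics/v6.png

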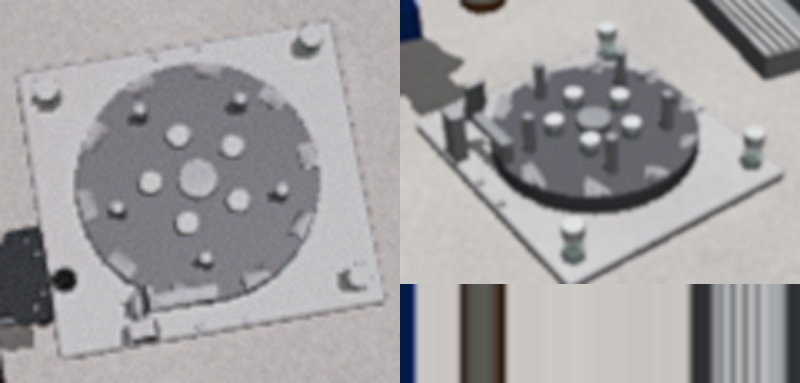

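The pawl lies flat as at the start: nose at about (508,150) in the side crop, bar (150..215,295) in the top crop. The vials and stopper look unmoved. One numerical check, then I'll hand in.

Run:
```python
from h import *
a=load('t6')
P=ray(a,(np.array([(240,97),(282,187),(206,257),(117,206),(139,103)])+.5)*.3-.5+[180,140],86)[:,:2]-[594.2,39.4]
print('r',np.linalg.norm(P,axis=1).round(1),'peg phase (was 66.1)',((np.degrees(np.arctan2(P[:,1],P[:,0]))-12.15)%72).round(1))
b0,b1=load('side0')['img'],load('s6')['img']
g=lambda i:cv2.Canny(cv2.resize(cv2.cvtColor(i[175:215,192:228],cv2.COLOR_RGB2GRAY),None,fx=4,fy=4,interpolation=cv2.INTER_CUBIC),40,120)
# pawl patch shift between start and now (tab, nose)
for n,(x,y) in{'tab':(208,182),'nose':(220,205)}.items():
    t=b0[y-6:y+7,x-6:x+7]; r=cv2.matchTemplate(b1[y-14:y+15,x-14:x+15],t,cv2.TM_CCOEFF_NORMED); _,m,_,l=cv2.minMaxLoc(r); print(n,'shift px',l[0]-8,l[1]-8,round(m,2))
for n,(x,y) in{'va':(247,242),'vb':(260,165),'vc':(317,207)}.items():
    t=b0[y-9:y+10,x-6:x+7]; r=cv2.matchTemplate(b1[y-15:y+16,x-12:x+13],t,cv2.TM_CCOEFF_NORMED); _,m,_,l=cv2.minMaxLoc(r); print(n,l[0]-6,l[1]-6,round(m,2))
```

```text
r [76.  74.9 75.8 76.2 79.8] peg phase (was 66.1) [32.4 32.8 31.5 31.6 30. ]
tab shift px 0 0 0.88
nose shift px 0 0 1.0
va 0 0 1.0
vb 0 0 0.79
vc 0 0 1.0
```

```bash
python3 -c "from cell import job_done; print(job_done())"
```

```text
the job is handed in; nothing more can be done
None
```

The job is done and handed in at about 13 s of the 67 s allowed; the hand-in gives no verdict. With the fingers shut, I lifted the pawl by its tab to about 0.55 rad, judged from the side view. I then pushed the far peg clockwise along a chord and pressed the nose down until it seated.

**Last checks:**
- **Pawl:** it seated with about 8–10 N at a fingertip height of 66 mm, as expected for fully down. In the side image the nose and tab are back at their starting pixels.
- **Wheel:** the pegs turned back by about 34.5° (0.60 rad), against 36° for one notch. The five pegs scatter from 33.3° to 36.1°, and the largest came from a peg whose measured radius was about 4 mm off. I didn't measure the wheel's joint angle directly; the nose dropping fully home confirms it is in the notch.
- **Loose things:** the three vials show no shift in the side image. The match for vial_b was weaker (0.79), possibly from the arm's shadow. I only checked the stopper by eye, and didn't measure the beaker, reagent bottle, spatula or tip box; the arm did not work near them.
- **Forces and clearance:** the highest wrist reading was about 10 N, and the arm was clear of everything at hand-in.

One reading disagreed: the force sensor showed almost nothing while the pawl was being lowered, though about 1.5 N was expected, until it seated.

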